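# Hang the varnished bottle to drip and hold the drip tray under it

### The arm

A 6-joint arm with a two-finger parallel gripper is mounted at the origin on the work surface. World frame = base frame: x ahead of the robot, y to its left, z up, the work surface at z = 0. Lengths are in mm, angles in rad, forces in N, time in s.
With the tool pointing down it reaches from about 325 to 875 mm from the base axis. Payload 4.4 kg.
Tool frame: the origin (TCP) lies between the finger pads; the fingertips stand 22 mm ahead of it and the grasp point (between the pads) lies 3 mm ahead of it; z points along the fingers, y is the line along which they close (so a half turn about z gives the same grasp; the last joint's range is limited). The gripper opens to 85 mm and grips with 20 to 120 N. Pads are 22 mm wide; open, the fingers measure 114 mm over their backs; the gripper's body (76 mm by 85 mm) begins 54 mm behind the grasp point. The pads swing forward as they close: fully open they stand 13 mm farther back than shut.
Start: joints at [-1.395, 0.207, 1.542, -0, 1.393, -0.15], TCP at [184.571, -544.574, 253.282] pointing down, gripper open.
Joint ranges: [-2.73, 2.73], [-0.86, 2.22], [0.23, 2.46], [-1.11, 4.25], [0.08, 2.63], [-2.82, 2.82]. Speed limits (rad/s): [2.79, 2.79, 3.14, 3.14, 3.14, 3.14].

### API

Orientations are given as a rotation vector (axis times angle).
In Python, from rig import telemetry, viewer, job gives the robot as it stands.
- The arm moves only by the shell command python3 -m pendant 'ROWS'. ROWS is a JSON object of lists of equal length, an entry for each row: "slide": the shift along the tool's x, y, z as a fraction of full scale, a list of three; "spin": the turn about the tool's z as a fraction of full scale; "grip": the closure, from 0 (fully open) to 1 (shut). In form: {"slide": [[dx, dy, dz], ...], "spin": [spin, ...], "grip": [grip, ...]}. A call has exactly 10 rows; each row shifts and turns the commanded pose from where the row before left it, along the tool's axes as they then stand; what a row does not reach is not made up. Full scale, the value 1, is 10 cm for a shift and 0.12 rad for a turn. A row lasts 1/12 s, in which the tool goes at most 41.7 mm and 7.16 degrees, less where a joint would pass 70% of its speed; a pose out of reach is approached as far as the arm can. A call with a number of a shift or a turn outside -1 to 1 is refused whole. A call with a gripper value outside its range is refused whole. The fingers move at their own pace and stop on an object; the grip force is fixed at half the most. Time passes only in rows, so rows that do not move let the fingers close, or fill a call up. It gives the time, the measured TCP pose, the force, the opening and the grip force at its end, in the units of the state.
- telemetry.read_state(): the state, without advancing time (a new reading comes with each control period).
- viewer.get_image(name): name is "scene" or "top" or "wrist"; returns (picture, depth): 480x640x3 uint8, red, green, blue; 480x640 float32, mm along the optical axis (not along the pixel's ray), 0 where there is no reading.
- viewer.camera_info(name): a dict with "K" (3x3 intrinsics, pixels), "R" (3x3) and "t" (3): a world point X has camera coordinates R X + t. Camera axes: x right, y down, z forward; pixel columns grow to the right and rows downward; lengths in mm; the calibration is good to about 2 mm. A picture is of the moment at which its call begins: read the wrist's pose just before it. camera_info takes no time and is no camera call; for the wrist camera it gives the pose at the moment of the call.
- job.close_job(): hands the job in; it is judged then, once.
The state is a dict: "time_s": time; "joint_positions": joint angles; "joint_velocities": joint speeds; "effort": joint torques, N m; "eef_pos": TCP position; "eef_rot": TCP orientation; "ft_force": force on the tool from outside, world axes, zero at the start; "wrist_torque": the same for the moment, N m; "gripper_width": finger opening in mm; "grip_force": force on a finger pad.
Only numpy, scipy, OpenCV 4.12 (cv2) and the standard library are available. Lean on these libraries where they do the work, as an engineer would, in place of code of your own. Each camera call takes 0.05 s, during which the arm holds its last target. There are 200 camera calls.

### The job

Hook the little varnished bottle (the wooden tab on its hook is there to hold it by) over the drying rail at the red band, and slide it along the rail, still hooked on, to the blue band; let it hang there by itself. Then lift the yellow drip tray and hold it steady and level in the air, with the middle of its pan a few centimetres below the hanging bottle and touching neither the bottle nor anything else. Finish while still holding the tray there, and leave the other pots and bottles where they stand.

Things in the scene. Friction and masses are not known exactly. Their poses are not given: they have to be found in the camera images.
- bottle: Varnished white bottle with pink leaf pieces, 54 mm diameter; neck and wooden stopper reach 88 mm. A rigid flat brass hook rises from the stopper, a wooden tab on top of it. Origin: centre of the underside, z up; the hook is open to the bottle's +x. About 160 g. Starts upright on the palette board, +x roughly away from the robot
- bottle_tab (a point): Middle of the upright wooden tab, 167 mm above the bottle's origin on its axis. The tab is 24 mm along the bottle's x, 14 mm along y (the thin way) and 38 mm high (148 to 186 mm)
- hook_mouth (a point): Middle of the hook's side mouth (15 mm to +x of the bottle's axis, 103 mm above its origin): 30 mm high, between the stopper (88 mm) and the lower end of the hook's lip (118 mm). The bar enters here, then the bottle is lowered. The stem is on the -x side
- hook_crown (a point): Underside of the hook's shallow roof, its highest inner point, on the bottle's axis 144 mm above the origin. Under it are 22 mm clear between stem and lip; the hook is 16 mm wide along y. Hanging on the rail, this point lies about 6.4 mm above the bar's axis
- rail: Drying rail: a fixed horizontal steel bar, 12 mm thick and 440 mm long, between two posts. Origin on the table below the middle of the bar; y runs along the bar, x across it (away from the robot), z up
- rail_mid (a point): Middle of the bar, on its axis, 270 mm above the table; axes as the rail's
- red_band: Red painted band on the bar, 30 mm long; origin at its centre on the bar's axis, y along the bar. It does not stand out from the bar in any way that catches; it may lie on either side of the blue band
- blue_band: Blue painted band on the bar, 30 mm long; origin at its centre on the bar's axis, y along the bar. 120 to 240 mm from the red band
- drip_tray: Yellow drip tray on the table. Origin: under the middle of the grip; x points from grip to pan, z up. Grip: upright, 40 mm along x, 14 mm along y (thin way), 12 to 76 mm above the origin, on a dark steel foot 12 mm high (x -40 to +20, y +-25 mm). A low arm leads to the square pan. About 260 g, centre of mass about 40 mm ahead (+x) of the grip's middle
- pan (a point): Centre of the pan (100 x 100 mm, 18 mm high) at rim height: 160 mm ahead (+x) of the tray's origin and 18 mm above its underside
- board: Brown wooden palette board with paint smears, 150 x 180 mm and 12 mm thick, with a handle to one side (its +y); fixed. Origin: centre of the underside
- glue_jar: Bystander: white jar with a red label, 76 mm diameter, 120 mm high; origin under its centre
- white_bottle: Bystander: plain white bottle, 62 mm diameter, 190 mm high; origin under its centre
- paint_pot: Bystander: small blue pot with a white cap, 48 mm diameter, 45 mm high; origin under its centre

How it is judged:
By the outcome, as a careful person would: the job done as asked, in the order asked, and still so for the second after the job is handed in, while the arm keeps its last pose, push and grip.
It also fails if it takes over 72 s, if anything falls off the work surface, if the arm or the gripper's body presses on something with over 40 N, if the wrist force passes 120 N, or if a joint passes its speed limit or range.

## Working session

There is one attempt and no reset: what is moved stays moved. The work goes in short steps, Python scripts to look and compute and a shell command to move; the robot and the scene stay as the last step left them, time stands still between calls to the robot, and variables do not carry over. Pictures are saved under pics/ and viewed, at most 10 in all, crops included, and the job is handed in when it is done.

```bash
mkdir -p pics; ls; python3 - <<'E'
from rig import telemetry, viewer
import cv2, numpy as np
s=telemetry.read_state(); print({k:np.round(v,3).tolist() for k,v in s.items()})
for n in ["scene","top"]:
    p,d=viewer.get_image(n); np.savez(f"{n}.npz",p=p,d=d,**viewer.camera_info(n))
    cv2.imwrite(f"pics/{n}0.png",p[:,:,::-1]); i=viewer.camera_info(n); print(n,np.round(i["K"],1).tolist(),np.round(i["R"],3).tolist(),np.round(i["t"],1).tolist())
E
```

```text
pics
{'time_s': 0.0, 'joint_positions': [-1.394, 0.207, 1.543, -0.0, 1.393, -0.15], 'joint_velocities': [0.0, 0.0, 0.001, 0.0, -0.001, -0.0], 'effort': [0.001, -38.303, -29.16, -0.0, 0.01, -0.0], 'eef_pos': [184.452, -543.869, 252.095], 'eef_rot': [-3.097, -0.511, 0.0], 'ft_force': [0.303, -0.535, -0.318], 'wrist_torque': [-0.01, -0.029, 0.024], 'grip_force': 0.0, 'gripper_width': 85.084}
scene [[473.4, 0.0, 324.1], [0.0, 473.4, 237.8], [0.0, 0.0, 1.0]] [[-0.768, 0.641, -0.013], [0.535, 0.628, -0.565], [-0.354, -0.441, -0.825]] [485.6, -215.0, 1261.5]
top [[464.9, 0.0, 316.1], [0.0, 464.9, 246.0], [0.0, 0.0, 1.0]] [[0.006, -1.0, -0.007], [-0.999, -0.005, -0.054], [0.054, 0.007, -0.999]] [10.2, 626.4, 1189.6]
```

View pics/scene0.png

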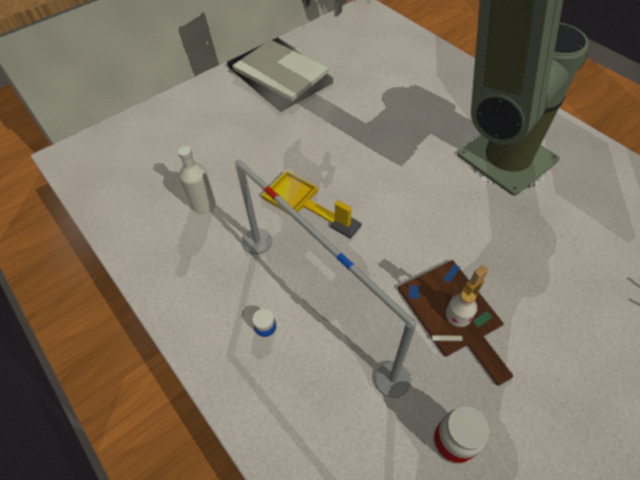

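View pics/top0.png

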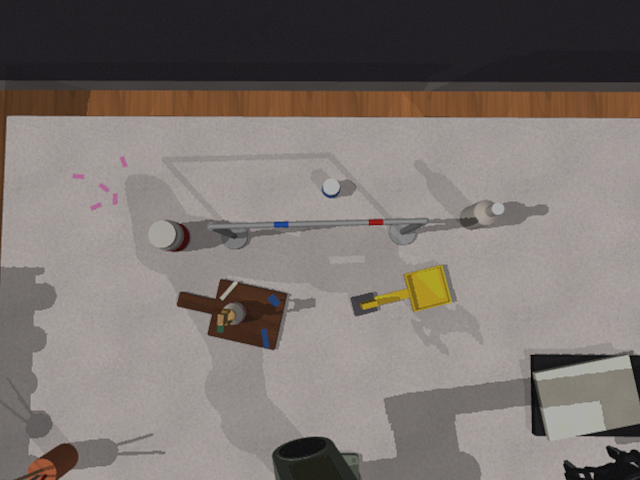

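The scene view shows the red band at about (272,192), blue at (344,260) and the tab at (478,278). In the top view red is at (376,222), blue at (281,224), and the tab near (225,318). The tray's grip is at (365,303) and its pan at (429,288).

```bash
cat > h.py <<'E'
import numpy as np, cv2
def ray(c,uv):
    d=np.linalg.inv(c["K"])@np.array([uv[0],uv[1],1.]); R=c["R"]
    return -R.T@c["t"], R.T@d
def onz(c,uv,z):
    o,d=ray(c,uv); return o+d*(z-o[2])/d[2]
def tri(c1,u1,c2,u2):
    o,d=ray(c1,u1); p,e=ray(c2,u2)
    s=np.linalg.lstsq(np.c_[d,-e],p-o,rcond=None)[0]
    a,b=o+d*s[0],p+e*s[1]; return (a+b)/2, np.linalg.norm(a-b)
def blobs(p,lo,hi,box=None,amin=8):
    h=cv2.cvtColor(p,cv2.COLOR_RGB2HSV); m=cv2.inRange(h,np.array(lo),np.array(hi))
    if box: k=np.zeros_like(m); x0,y0,x1,y1=box; k[y0:y1,x0:x1]=1; m=m*k
    n,_,st,ce=cv2.connectedComponentsWithStats(m)
    return m,[(st[i].tolist(),ce[i].round(1).tolist()) for i in range(1,n) if st[i][4]>=amin]
E
python3 - <<'E'
from h import *
S=np.load("scene.npz");T=np.load("top.npz")
for nm,lo,hi,bs,bt in [("red",(0,150,60),(8,255,255),(255,175,290,210),(360,212,390,232)),("blue",(100,120,60),(125,255,255),(330,245,360,275),(268,215,296,233)),
  ("tab",(8,90,140),(24,255,255),(455,255,495,305),(205,300,245,335)),("yellow",(20,150,60),(32,255,255),(250,160,365,240),(340,255,460,325))]:
    a=blobs(S["p"],lo,hi,bs)[1]; b=blobs(T["p"],lo,hi,bt)[1]; print(nm,a,b)
    if nm in("red","blue"):
        A=max(a,key=lambda x:x[0][4])[1];B=max(b,key=lambda x:x[0][4])[1]
        p,e=tri(S,A,T,B);print(p.round(1),round(e,1),onz(S,A,272).round(1),onz(T,B,275).round(1))
out=[]
for I,(x0,y0,x1,y1) in ((S["p"],(430,250,510,340)),(T["p"],(180,270,300,350))):
    out.append(cv2.resize(I[y0:y1,x0:x1],(400,400*(y1-y0)//(x1-x0)),interpolation=cv2.INTER_CUBIC))
H=max(o.shape[0] for o in out)
out=np.hstack([cv2.copyMakeBorder(o,0,H-o.shape[0],0,0,0) for o in out]);cv2.imwrite("pics/crop1.png",out[:,:,::-1])
E
```

```text
red [([265, 187, 12, 11, 65], [270.2, 191.7])] [([369, 220, 14, 5, 69], [375.6, 222.0])]
[ 662.5 -110.1  270.6] 0.0 [ 663.1 -109.   272. ] [ 662.  -109.5  275. ]
blue [([337, 254, 16, 15, 104], [344.3, 260.3])] [([274, 222, 14, 5, 70], [280.5, 224.0])]
[657.1  85.4 271.4] 0.7 [657.  86. 272.] [657.   84.9 275. ]
tab [([476, 265, 12, 12, 74], [481.6, 270.5]), ([462, 292, 14, 11, 93], [468.5, 297.2])] [([228, 311, 6, 9, 36], [230.7, 315.4]), ([218, 315, 5, 10, 45], [219.8, 319.6])]
yellow [([270, 171, 81, 56, 1568], [308.2, 198.6]), ([262, 192, 16, 14, 88], [268.9, 198.4])] [([360, 265, 92, 46, 1937], [418.1, 290.2])]
```

View pics/crop1.png

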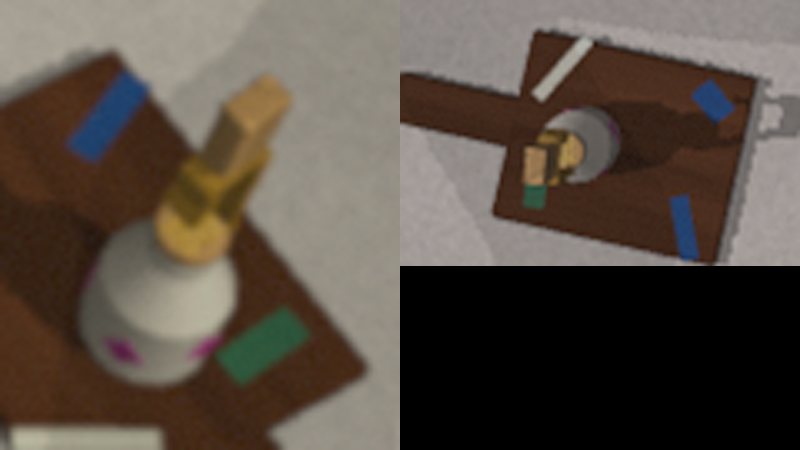

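The crop shows the tab's top face at scene pixel (483,268) and top-view pixel (221,319.5), with its long side nearly along world x. I'll triangulate these and the tray.

```bash
python3 - <<'E'
from h import *
S=np.load("scene.npz");T=np.load("top.npz")
p,e=tri(S,(483.4,268),T,(220.8,319.5)); print("tabtop",p.round(1),round(e,1),"exp z 198", onz(T,(220.8,319.5),198).round(1),onz(S,(483.4,268),198).round(1))
print("stopper",onz(T,(230.7,315.4),100).round(1),onz(S,(468.5,297.2),100).round(1))
m,_=blobs(T["p"],(20,150,60),(32,255,255),(340,255,460,325))
q=m.copy();q[:,:405]=0; c=cv2.minAreaRect(cv2.findNonZero(q)); print("pan",c,onz(T,c[0],18).round(1))
b=cv2.boxPoints(c);print([onz(T,x,18).round(0)[:2].tolist() for x in b])
q=m.copy();q[:,378:]=0; c=cv2.minAreaRect(cv2.findNonZero(q)); print("grip",c,onz(T,c[0],76).round(1),onz(T,c[0],44).round(1))
E
```

```text
tabtop [452.3 222.5 200.5] 7.0 exp z 198 [454.2 220.1 198. ] [448.1 224.5 198. ]
stopper [453.9 217.1 100. ] [456.1 227.4 100. ]
pan ((425.22802734375, 288.4663391113281), (38.682979583740234, 43.46745300292969), 75.25643920898438) [ 518.1 -268.1   18. ]
[[552.0, -202.0], [581.0, -310.0], [485.0, -335.0], [456.0, -226.0]]
grip ((369.8606262207031, 303.4671936035156), (8.760753631591797, 19.067523956298828), 66.37062072753906) [ 482.7 -119.3   76. ] [ 480.6 -122.8   44. ]
```

```bash
python3 -m pendant '{"slide":[[0,0,-0.26],[0,0,-0.26],[0,0,-0.26],[0.2,-0.35,0],[0.2,-0.35,0],[0.2,-0.35,0],[0.2,-0.35,0],[0.2,-0.35,0],[0.2,-0.35,0],[0.2,-0.35,0]],"spin":[0.91,0.91,0.91,0,0,0,0,0,0,0],"grip":[0,0,0,0,0,0,0,0,0,0]}'
```

```text
time_s: 0.93
eef_pos: [325.1, -297.7, 330.8]
eef_rot: [-3.141, 0.002, 0.0]
ft_force: [1.4, -0.4, 0.7]
gripper_width: 85.6
grip_force: 0.0
```

```bash
python3 -m pendant '{"slide":[[0.09,-0.4,0],[0.09,-0.4,0],[0.09,-0.4,0],[0.09,-0.4,0],[0.09,-0.4,0],[0.09,-0.4,0],[0.09,-0.4,0],[0.09,-0.4,0],[0.09,-0.4,0],[0.09,-0.4,0]],"spin":[0,0,0,0,0,0,0,0,0,0],"grip":[0,0,0,0,0,0,0,0,0,0]}'; python3 -m pendant '{"slide":[[0.03,-0.3,0],[0.03,-0.3,0],[0.03,-0.3,0],[0.03,-0.2,0],[0,0,0],[0,0,0],[0,0,0],[0,0,0],[0,0,0],[0,0,0]],"spin":[0,0,0,0,0,0,0,0,0,0],"grip":[0,0,0,0,0,0,0,0,0,0]}'; python3 - <<'E'
from rig import telemetry, viewer
import cv2, numpy as np
s=telemetry.read_state();c=viewer.camera_info("wrist"); p,d=viewer.get_image("wrist")
np.savez("w1.npz",p=p,d=d,**c); cv2.imwrite("pics/w1.png",p[:,:,::-1])
print(s["eef_pos"],s["eef_rot"],np.round(c["K"],1).tolist(),np.round(c["R"],3).tolist(),(-c["R"].T@c["t"]).round(1))
E
```

```text
time_s: 1.77
eef_pos: [414.7, 102.4, 331.1]
eef_rot: [3.141, -0.001, 0.0]
ft_force: [1.0, -2.1, -0.2]
gripper_width: 85.6
grip_force: 0.0
time_s: 2.6
eef_pos: [427.3, 209.3, 331.4]
eef_rot: [3.142, -0.004, 0.0]
ft_force: [0.2, -0.7, 0.2]
gripper_width: 85.6
grip_force: 0.0
[427.28817231 209.32208825 331.3864699 ] [ 3.14151029e+00 -3.90081839e-03  3.75001402e-04] [[331.4, 0.0, 319.4], [0.0, 331.4, 240.5], [0.0, 0.0, 1.0]] [[-0.004, -1.0, -0.0], [-0.96, 0.003, 0.279], [-0.279, 0.001, -0.96]] [499.5 208.7 452.2]
```

View pics/w1.png

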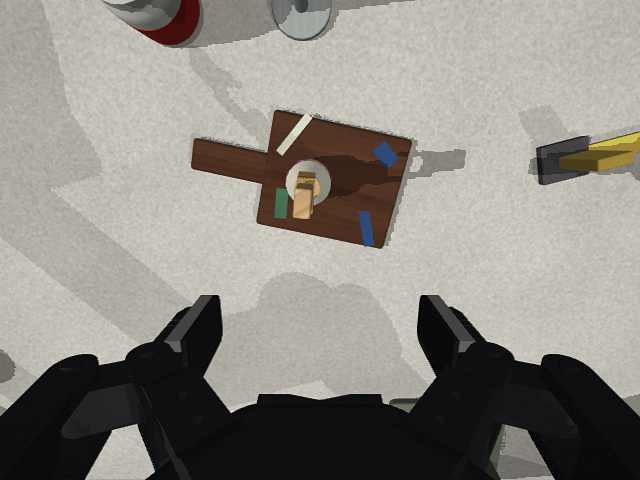

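The wrist view shows the tab at (303,200), the stopper and hook just above it, and the tray foot at (563,160).

```bash
python3 - <<'E'
from h import *
W=np.load("w1.npz");p=W["p"]
h=cv2.cvtColor(p,cv2.COLOR_RGB2HSV); 
c=p[160:230,270:340]; cv2.imwrite("pics/c2.png",cv2.resize(c,(560,560),interpolation=cv2.INTER_NEAREST)[:,:,::-1])
d=W["d"]; print(d[170:224:3,292:318:2].astype(int))
E
```

```text
[[383 379 378 375 374 372 370 371 370 371 373 372 375]
 [381 377 373 370 309 309 311 311 312 311 313 312 372]
 [377 375 371 301 303 304 304 305 306 307 307 307 367]
 [377 373 369 291 292 292 293 290 293 292 292 293 348]
 [376 371 347 290 293 292 291 292 292 291 292 292 348]
 [376 350 291 268 270 272 273 273 274 275 282 291 350]
 [379 351 254 254 254 254 254 254 256 259 267 350 349]
 [382 255 253 255 253 253 253 252 253 253 256 351 350]
 [387 253 254 254 252 253 254 254 253 254 269 352 352]
 [391 255 255 255 254 254 254 255 254 255 287 353 351]
 [442 255 255 256 255 255 254 254 255 256 293 384 387]
 [444 256 255 255 256 255 255 255 256 256 295 393   0]
 [445 257 255 256 256 256 256 256 256 257 296 444 444]
 [445 258 257 257 257 257 257 258 257 258 299 444 444]
 [446 258 259 257 257 257 257 257 257 259 299 447 446]
 [448 258 259 259 258 259 258 257 259 259 448 447 448]
 [450 448 448 260 260 259 260 259 259 449 448 448 448]
 [448 450 450 450 450 451 451 450 450 450 449 449 449]]
```

View pics/c2.png

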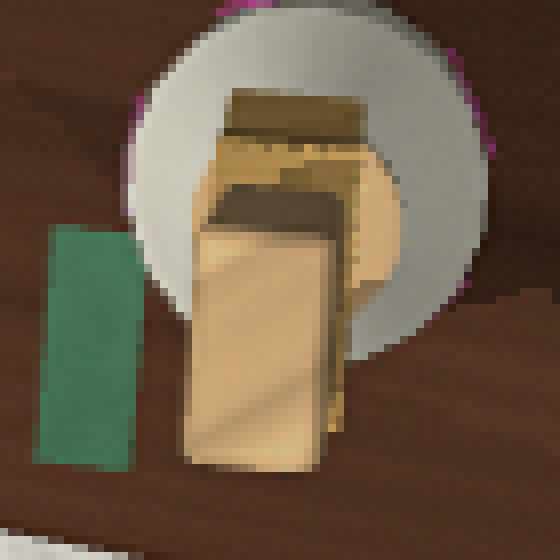

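The crop shows the tab's top face, with corners at crop pixels (200,230), (330,235), (316,470) and (184,463). That puts it almost parallel to the tool axes.

```bash
python3 - <<'E'
from h import *
W=np.load("w1.npz")
q=[onz(W,(270+x/8-.5,160+y/8-.5),198) for x,y in [(200,230),(330,235),(316,470),(184,463)]]
q=np.array(q)[:,:2];print(q.round(1),q.mean(0).round(1))
v=(q[0]+q[1]-q[2]-q[3])/2; w=(q[0]+q[3]-q[1]-q[2])/2
print(v,np.linalg.norm(v),np.degrees(np.arctan2(v[1],v[0])),w,np.linalg.norm(w),np.degrees(np.arctan2(-w[0],w[1])))
h=cv2.cvtColor(W["p"],cv2.COLOR_RGB2HSV)
# bottle body circle check: centre at height ~ 12+50
print(onz(W,(270+310/8,160+185/8),62+0).round(1))
E
```

```text
[[467.3 227.9]
 [466.8 215.5]
 [443.9 217.1]
 [444.6 230. ]] [455.7 222.6]
[22.80789254 -1.87049807] 22.8844647156878 -4.6883918826622795 [ 0.63225138 12.65727488] 12.673056031217001 -2.8596401344732163
[456.  221.4  62. ]
```

```bash
python3 -m pendant '{"slide":[[0,0,0],[0.14,-0.08,0],[0.134,-0.073,0],[0,0,0.24],[0,0,0.24],[0,0,0.24],[0,0,0.24],[0,0,0.24],[0,0,0.2],[0,0,0.05]],"spin":[0.55,0,0,0,0,0,0,0,0,0],"grip":[0,0,0,0,0,0,0,0,0,0]}'; python3 -m pendant '{"slide":[[0,0,0],[0,0,0],[0,0,0],[0,0,0],[0,0,0],[0,0,0],[0,0,0],[0,0,0],[0,0,0],[0,0,0]],"spin":[0,0,0,0,0,0,0,0,0,0],"grip":[0.3,0.5,0.6,0.7,0.8,0.9,1,1,1,1]}'
```

```text
time_s: 3.48
eef_pos: [453.0, 222.4, 182.5]
eef_rot: [3.137, -0.106, -0.011]
ft_force: [-2.1, -0.8, 0.5]
gripper_width: 85.6
grip_force: 0.0
time_s: 4.32
eef_pos: [456.5, 223.7, 187.4]
eef_rot: [-3.139, 0.105, -0.004]
ft_force: [0.4, -0.8, 6.5]
gripper_width: 12.7
grip_force: 59.3
```

```bash
python3 -m pendant '{"slide":[[0,0,-0.1],[0,0,-0.25],[0,0,-0.3],[0,0,-0.3],[0,0,-0.3],[0,0,-0.2],[0,0,-0.1],[0,0,0],[0.05,0.15,0],[0.1,0.25,0]],"spin":[0,0,-0.4,-0.39,0,0,0,0,0,0],"grip":[1,1,1,1,1,1,1,1,1,1]}'; python3 -m pendant '{"slide":[[0.12,0.3,0],[0.12,0.3,0],[0.12,0.3,0],[0.12,0.3,0],[0.12,0.3,0],[0.12,0.3,0],[0.12,0.3,0],[0.12,0.3,0],[0.1,0.25,0],[0.08,0.16,0]],"spin":[0,0,0,0,0,0,0,0,0,0],"grip":[1,1,1,1,1,1,1,1,1,1]}'; python3 -m pendant '{"slide":[[0.05,0.11,0],[0,0,0],[0,0,0],[0,0,0],[0,0,0],[0,0,0],[0,0,0],[0,0,0],[0,0,0],[0,0,0]],"spin":[0,0,0,0,0,0,0,0,0,0],"grip":[1,1,1,1,1,1,1,1,1,1]}'; python3 - <<'E'
from rig import telemetry, viewer
import cv2, numpy as np
s=telemetry.read_state();
for n in ["wrist","scene"]:
    c=viewer.camera_info(n); p,d=viewer.get_image(n)
    np.savez(n+"2.npz",p=p,d=d,**c); cv2.imwrite(f"pics/{n}2.png",p[:,:,::-1])
A=cv2.imread("pics/wrist2.png");B=cv2.imread("pics/scene2.png")[120:300,180:420]
cv2.imwrite("pics/v2.png",np.hstack([cv2.resize(A,(400,300)),cv2.resize(B,(400,300),interpolation=cv2.INTER_CUBIC)]))
print(s["eef_pos"],s["eef_rot"],s["ft_force"])
E
```

```text
time_s: 5.15
eef_pos: [469.7, 185.3, 339.0]
eef_rot: [-3.14, -0.05, 0.007]
ft_force: [0.1, 0.5, -0.7]
gripper_width: 13.4
grip_force: 58.7
time_s: 5.98
eef_pos: [592.8, -96.1, 337.6]
eef_rot: [-3.14, -0.04, 0.009]
ft_force: [0.8, -0.2, -3.1]
gripper_width: 13.6
grip_force: 58.8
time_s: 6.82
eef_pos: [598.8, -104.3, 341.5]
eef_rot: [3.141, 0.044, 0.0]
ft_force: [0.0, -0.8, -2.4]
gripper_width: 13.1
grip_force: 58.8
[ 598.75770372 -104.25951745  341.46574335] [3.14120714e+00 4.43818371e-02 4.51178668e-04] [ 0.03182764 -0.77291846 -2.41840126]
```

View pics/v2.png

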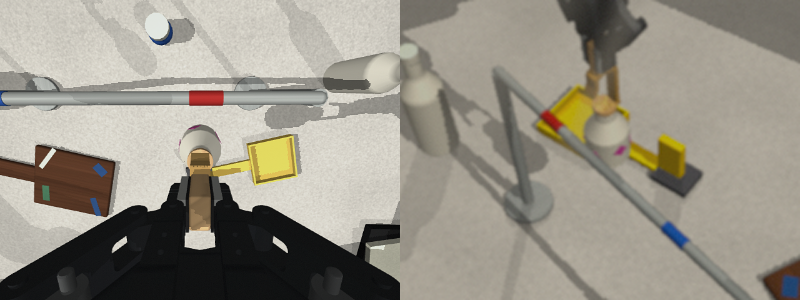

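The wrist view shows the red band at full-size pixel (330,157), with the rail level in the image. The bottle hangs straight below the tool.

```bash
python3 - <<'E'
from h import *
W=np.load("wrist2.npz")
m,b=blobs(W["p"],(0,150,60),(8,255,255),(280,130,380,185)); print(b)
r=max(b,key=lambda x:x[0][4])[1]; print("red",onz(W,r,270).round(1),onz(W,r,272).round(1))
d=W["d"]
# rail edges by depth near columns: points of bar
for u in (100,180,260,330,400,480):
    col=d[120:190,u]; k=np.where((col>0)&(col<col[col>0].min()+9))[0]+120
    v=k.mean(); print(u,k.min(),k.max(),onz(W,(u,v),270).round(1)[:2], np.round(col[k-120].min()))
m,b=blobs(W["p"],(100,120,60),(125,255,255),(0,130,30,185));print(b)
E
```

```text
[([303, 145, 55, 24, 1298], [329.5, 156.5])]
red [ 664.5 -108.5  270. ] [ 664.6 -108.5  272. ]
100 146 167 [661.   20.6] 180.0
180 146 167 [662.2 -24.4] 180.0
260 146 167 [663.5 -69.4] 180.0
330 145 168 [ 664.5 -108.8] 179.0
400 146 167 [ 665.6 -148.2] 179.0
480 146 167 [ 666.8 -193.2] 180.0
[([0, 146, 16, 24, 111], [3.4, 160.3])]
```

```bash
python3 -m pendant '{"slide":[[0.05,0.03,0],[0.1,0.032,0],[0.12,0,0],[0.12,0,0],[0.12,0,0],[0.1,0,0],[0.05,0,0],[0,0,0],[0,0,0],[0,0,0]],"spin":[0,0,0,0,0,0,0,0,0,0],"grip":[1,1,1,1,1,1,1,1,1,1]}'; python3 - <<'E'
from rig import telemetry, viewer
import cv2, numpy as np
for n in ["wrist","scene"]:
    c=viewer.camera_info(n); p,d=viewer.get_image(n)
    np.savez(n+"3.npz",p=p,d=d,**c); cv2.imwrite(f"pics/{n}3.png",p[:,:,::-1])
A=cv2.imread("pics/wrist3.png")[60:420,160:480];B=cv2.imread("pics/scene3.png")[140:260,200:320]
cv2.imwrite("pics/v3.png",np.hstack([cv2.resize(A,(400,450)),cv2.resize(B,(400,450),interpolation=cv2.INTER_CUBIC)]))
E
```

```text
time_s: 7.75
eef_pos: [664.6, -108.9, 341.2]
eef_rot: [-3.141, -0.044, 0.001]
ft_force: [-0.7, -0.3, -1.8]
gripper_width: 13.3
grip_force: 58.7
```

View pics/v3.png

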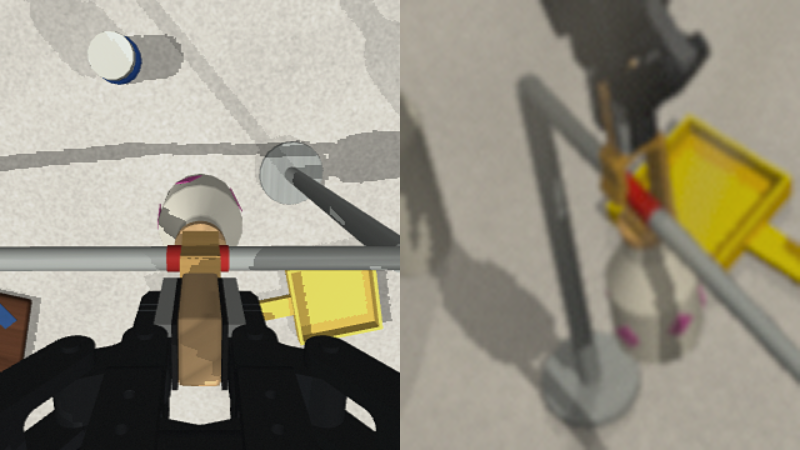

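The bar lies inside the hook mouth at the middle of the red band, and the lip is on the far side. I'll lower it.

```bash
python3 -m pendant '{"slide":[[0,0,0.05],[0,0,0.08],[0,0,0.08],[0,0,0.06],[0,0,0.03],[0,0,0.01],[0,0,0.01],[0,0,0],[0,0,0],[0,0,0]],"spin":[0,0,0,0,0,0,0,0,0,0],"grip":[1,1,1,1,1,1,1,1,1,1]}'
```

```text
time_s: 8.68
eef_pos: [665.2, -108.8, 309.9]
eef_rot: [3.141, 0.044, 0.002]
ft_force: [-0.0, 0.1, -2.1]
gripper_width: 13.0
grip_force: 58.8
```

```bash
python3 -m pendant '{"slide":[[0,0,0.01],[0,0,0],[0,0,0],[0,0,0.01],[0,0,0],[0,0,0],[0,0,0],[0,0,0],[0,0,0],[0,0,0]],"spin":[0,0,0,0,0,0,0,0,0,0],"grip":[1,1,1,1,1,1,1,1,1,1]}'
```

```text
time_s: 9.52
eef_pos: [665.1, -108.8, 307.7]
eef_rot: [3.141, 0.044, 0.001]
ft_force: [0.3, 0.5, 1.1]
gripper_width: 13.3
grip_force: 59.1
```

```bash
python3 -m pendant '{"slide":[[0,-0.03,0],[0,-0.06,0],[0,-0.09,0],[0,-0.11,0],[0,-0.11,0],[0,-0.11,0],[0,-0.11,0],[0,-0.11,0],[0,-0.11,0],[0,-0.11,0]],"spin":[0,0,0,0,0,0,0,0,0,0],"grip":[1,1,1,1,1,1,1,1,1,1]}'; python3 -m pendant '{"slide":[[0,-0.11,0],[0,-0.11,0],[0,-0.11,0],[0,-0.11,0],[0,-0.11,0],[0,-0.11,0],[0,-0.11,0],[0,-0.09,0],[0,-0.06,0],[0,-0.03,0]],"spin":[0,0,0,0,0,0,0,0,0,0],"grip":[1,1,1,1,1,1,1,1,1,1]}';  python3 -m pendant '{"slide":[[0,-0.03,0],[0,-0.02,0],[0,0,0],[0,0,0],[0,0,0],[0,0,0],[0,0,0],[0,0,0],[0,0,0],[0,0,0]],"spin":[0,0,0,0,0,0,0,0,0,0],"grip":[1,1,1,1,1,1,1,1,1,1]}'; python3 - <<'E'
from rig import telemetry, viewer
from h import *
for n in ["wrist","scene"]:
    c=viewer.camera_info(n); p,d=viewer.get_image(n)
    np.savez(n+"4.npz",p=p,d=d,**c); cv2.imwrite(f"pics/{n}4.png",p[:,:,::-1])
A=cv2.imread("pics/wrist4.png")[60:420,160:480];B=cv2.imread("pics/scene4.png")[200:340,270:410]
cv2.imwrite("pics/v4.png",np.hstack([cv2.resize(A,(400,450)),cv2.resize(B,(400,450),interpolation=cv2.INTER_CUBIC)]))
W=np.load("wrist4.npz");
for b in blobs(W["p"],(100,120,60),(125,255,255),(240,220,400,320))[1]:
    x,y,w,h,a=b[0]; print(b, onz(W,(x-.5,y+h/2),272).round(1),onz(W,(x+w-.5,y+h/2),272).round(1))
E
```

```text
time_s: 10.35
eef_pos: [662.3, -12.7, 307.6]
eef_rot: [3.141, 0.044, 0.001]
ft_force: [1.7, -1.9, 2.9]
gripper_width: 13.7
grip_force: 59.3
time_s: 11.18
eef_pos: [659.5, 82.1, 307.5]
eef_rot: [3.141, 0.045, 0.0]
ft_force: [-1.0, -4.5, 4.3]
gripper_width: 13.2
grip_force: 59.8
time_s: 12.02
eef_pos: [659.4, 86.5, 307.6]
eef_rot: [-3.14, -0.044, 0.0]
ft_force: [0.4, -2.1, 5.7]
gripper_width: 13.1
grip_force: 59.7
([292, 279, 11, 3, 32], [297.2, 280.0]) [664.6 100.5 272. ] [664.8  94.9 272. ]
([337, 279, 15, 12, 56], [345.2, 281.6]) [662.8  77.5 272. ] [663.   69.8 272. ]
```

View pics/v4.png

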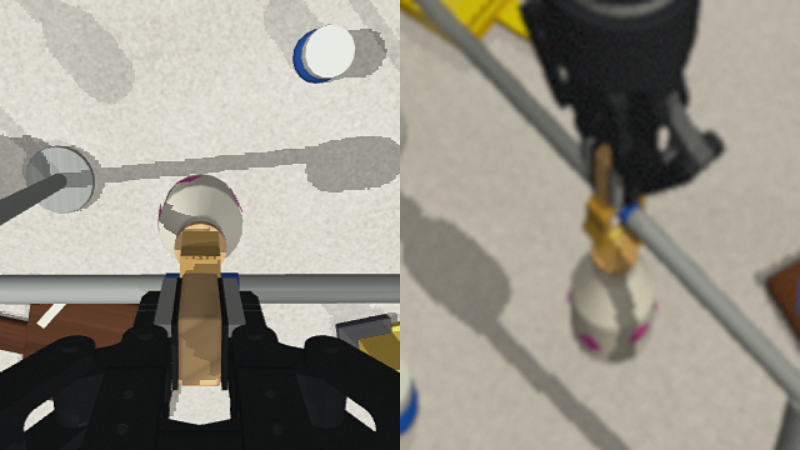

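The hook sits in the middle of the blue band (band edges at y 70 to 100, tool at 86.5), and the bottle hangs from the bar. I'll release it and rise.

```bash
python3 -m pendant '{"slide":[[0,0.01,-0.005],[0,0,0],[0,0,0],[0,0,0],[0,0,0],[0,0,0],[0,0,0],[0,0,0],[0,0,0],[0,0,0]],"spin":[0,0,0,0,0,0,0,0,0,0],"grip":[1,1,0.85,0.7,0.6,0.5,0.4,0.3,0.2,0.1]}'; python3 -m pendant '{"slide":[[0,0,0],[0,0,0],[0,0,-0.05],[0,0,-0.1],[0,0,-0.15],[0,0,-0.2],[0,0,-0.2],[0,0,-0.15],[0,0,-0.1],[0,0,0]],"spin":[0,0,0,0,0,0,0,0,0,0],"grip":[0,0,0,0,0,0,0,0,0,0]}';  python3 - <<'E'
from rig import telemetry, viewer
from h import *
for n in ["wrist","scene","top"]:
    c=viewer.camera_info(n); p,d=viewer.get_image(n)
    np.savez(n+"5.npz",p=p,d=d,**c); cv2.imwrite(f"pics/{n}5.png",p[:,:,::-1])
A=cv2.imread("pics/wrist5.png")[60:420,160:480];B=cv2.imread("pics/scene5.png")[200:340,270:410]
cv2.imwrite("pics/v5.png",np.hstack([cv2.resize(A,(400,450)),cv2.resize(B,(400,450),interpolation=cv2.INTER_CUBIC)]))
E
```

```text
time_s: 12.95
eef_pos: [659.5, 85.1, 307.6]
eef_rot: [-3.141, -0.044, 0.0]
ft_force: [-0.0, 1.3, 1.2]
gripper_width: 77.0
grip_force: 0.0
time_s: 13.78
eef_pos: [660.5, 85.2, 407.3]
eef_rot: [3.141, 0.044, 0.011]
ft_force: [-0.3, 0.8, 0.2]
gripper_width: 85.6
grip_force: 0.0
```

View pics/v5.png

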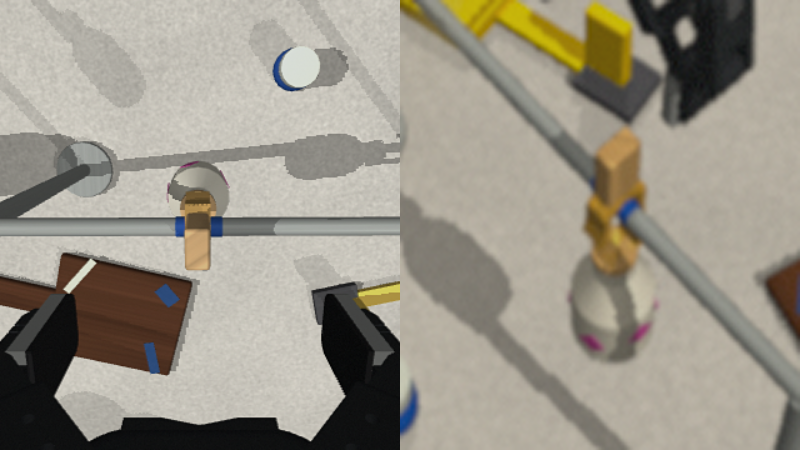

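The view shows the bottle hanging on its own at the blue band, with the tab at the crop centre and blue showing on both sides of the hook. Next I'll move over to measure the tray.

```bash
python3 -m pendant '{"slide":[[-0.1,0.1,0],[-0.25,0.27,0],[-0.27,0.3,0],[-0.27,0.3,0],[-0.27,0.3,0],[-0.27,0.3,0],[-0.27,0.3,0],[-0.25,0.27,0],[-0.15,0.18,0],[-0.07,0.07,0]],"spin":[0,0,0,0,0,0,0,0,0,0],"grip":[0,0,0,0,0,0,0,0,0,0]}'; python3 -m pendant '{"slide":[[0,0,0.2],[0,0,0.2],[0,0,0.2],[0,0,0.1],[0,0,0],[0,0,0],[0,0,0],[0,0,0],[0,0,0],[0,0,0]],"spin":[0,0,0,0,0,0,0,0,0,0],"grip":[0,0,0,0,0,0,0,0,0,0]}';  python3 - <<'E'
from rig import telemetry, viewer
from h import *
c=viewer.camera_info("wrist"); p,d=viewer.get_image("wrist")
np.savez("wrist6.npz",p=p,d=d,**c); W=c
h=cv2.cvtColor(p,cv2.COLOR_RGB2HSV); m=cv2.inRange(h,np.array((20,120,40)),np.array((33,255,255)))
n,l,st,ce=cv2.connectedComponentsWithStats(m); print([s.tolist() for s in st[1:] if s[4]>30])
R=c["R"];o=-R.T@c["t"]; vv,uu=np.where((m>0)&(d>0))
P=(np.linalg.inv(c["K"])@np.c_[uu,vv,np.ones(len(uu))].T*d[vv,uu]).T@R+o
print("z range",np.percentile(P[:,2],[0,2,50,98,100]).round(1))
def rep(n,k):
    r=cv2.minAreaRect(P[k][:,:2].astype(np.float32)); b=cv2.boxPoints(r); print(n,k.sum(),np.round(r[0],1),np.round(r[1],1),round(r[2],1),"z",P[k][:,2].mean().round(1))
k=P[:,2]>70; rep("griptop",k); q=P[k][:,:2].mean(0)
k=(np.hypot(*(P[:,:2]-q).T)>90)&(abs(P[:,2]-18)<5); rep("rim",k)
k=(np.hypot(*(P[:,:2]-q).T)>90); rep("pan all",k)
E
```

```text
time_s: 14.77
eef_pos: [446.9, -161.8, 401.3]
eef_rot: [-3.141, -0.038, 0.005]
ft_force: [1.0, -1.2, 0.5]
gripper_width: 85.5
grip_force: 0.0
time_s: 15.6
eef_pos: [449.7, -160.0, 333.8]
eef_rot: [3.14, 0.044, 0.003]
ft_force: [-0.8, 0.2, -0.5]
gripper_width: 85.4
grip_force: 0.0
[[266, 98, 188, 97, 8361]]
z range [ 1.1  2.6  4.9 76.3 78.4]
griptop 438 [ 481.1 -118.9] [14. 40.] 14.9 z 75.9
rim 1157 [ 520.8 -273.8] [ 99.7 100.4] 14.5 z 17.7
pan all 6790 [ 518.3 -264.2] [ 99.8 120.2] 14.7 z 6.9
```

```bash
python3 -m pendant '{"slide":[[0,0,0],[0,0,0],[0,0,0],[0,0,0],[0,0,0],[0,0,0],[0,0,0],[0,0,0],[0,0,0],[0,0,0]],"spin":[-1,-1,-1,-1,-1,-1,-1,-1,-1,-1],"grip":[0,0,0,0,0,0,0,0,0,0]}'; python3 -m pendant '{"slide":[[0,0,0],[0,0,0],[0,0,0],[0,0,0],[0,0,0],[0.16,0.2,0],[0.157,0.208,0],[0,0,0.2],[0,0,0.2],[0,0,0.1]],"spin":[-1,-1,-1,-1,-1,0,0,0,0,0],"grip":[0,0,0,0,0,0,0,0,0,0]}';  python3 -m pendant '{"slide":[[0,0,0.2],[0,0,0.2],[0,0,0.2],[0,0,0.1],[0,0,0],[0,0,0],[0,0,0],[0,0,0],[0,0,0],[0,0,0]],"spin":[0,0,0,0,0,0,0,0,0,0],"grip":[0,0,0,0,0,0,0,0,0,0]}'; python3 - <<'E'
from rig import telemetry
from scipy.spatial.transform import Rotation as R
import numpy as np
s=telemetry.read_state(); M=R.from_rotvec(s["eef_rot"]).as_matrix(); print(M.round(3).tolist(), np.arctan2(M[1,0],M[0,0])); print(s["eef_pos"],s["joint_positions"])
d=np.array([481.1,-118.9,53])-s["eef_pos"]; print("tool move",(M.T@d).round(1))
E
```

```text
time_s: 16.48
eef_pos: [449.4, -159.9, 333.1]
eef_rot: [2.562, 1.817, 0.0]
ft_force: [-0.8, 0.4, -0.2]
gripper_width: 85.5
grip_force: 0.0
time_s: 17.32
eef_pos: [480.0, -118.0, 280.8]
eef_rot: [-1.915, -2.487, 0.001]
ft_force: [0.3, 1.1, -0.5]
gripper_width: 85.7
grip_force: 0.0
time_s: 18.15
eef_pos: [481.2, -119.1, 213.8]
eef_rot: [1.917, 2.486, 0.001]
ft_force: [0.0, 0.7, -0.0]
gripper_width: 85.4
grip_force: 0.0
[[-0.254, 0.967, 0.002], [0.967, 0.254, -0.001], [-0.001, 0.002, -1.0]] 1.8280030061344121
[ 481.24678864 -119.05953473  213.84834372] [-4.17311081e-01  7.37685564e-02  1.77727483e+00  3.20172545e-05
  1.28855456e+00 -6.74527610e-01]
tool move [  0.4  -0.4 160.8]
```

```bash
python3 -m pendant '{"slide":[[0,0,0.15],[0,0,0.25],[0,0,0.3],[0,0,0.3],[0,0,0.3],[0,0,0.2],[0,0,0.1],[0,0,0],[0,0,0],[0,0,0]],"spin":[0,0,0,0,0,0,0,0,0,0],"grip":[0,0,0,0,0,0,0,0,0,0]}'; python3 -m pendant '{"slide":[[0,0,0],[0,0,0],[0,0,0],[0,0,0],[0,0,0],[0,0,0],[0,0,0],[0,0,0],[0,0,0],[0,0,0]],"spin":[0,0,0,0,0,0,0,0,0,0],"grip":[0.3,0.5,0.6,0.7,0.8,0.9,1,1,1,1]}'
```

```text
time_s: 18.98
eef_pos: [482.2, -119.5, 54.5]
eef_rot: [1.916, 2.485, 0.001]
ft_force: [0.4, -0.8, 0.2]
gripper_width: 85.3
grip_force: 0.0
time_s: 19.82
eef_pos: [480.7, -118.9, 53.0]
eef_rot: [-1.918, -2.488, 0.0]
ft_force: [-1.8, 0.2, 4.4]
gripper_width: 13.3
grip_force: 59.3
```

```bash
python3 -m pendant '{"slide":[[0,0,-0.02],[0,0,-0.04],[0,0,-0.08],[0,0,-0.12],[0,0,-0.12],[0,0,-0.12],[0,0,-0.08],[0,0,-0.02],[0,0,0],[0,0,0]],"spin":[0,0,0,0,0,0,0,0,0,0],"grip":[1,1,1,1,1,1,1,1,1,1]}'; python3 - <<'E'
from rig import telemetry, viewer
from h import *
print(telemetry.read_state()["wrist_torque"])
for n in ("scene","top"):
    c=viewer.camera_info(n);p,d=viewer.get_image(n)
    h=cv2.cvtColor(p,cv2.COLOR_RGB2HSV); m=cv2.inRange(h,np.array((20,120,40)),np.array((33,255,255)))
    R=c["R"];o=-R.T@c["t"]; vv,uu=np.where((m>0)&(d>0))
    P=(np.linalg.inv(c["K"])@np.c_[uu,vv,np.ones(len(uu))].T*d[vv,uu]).T@R+o
    k=(np.hypot(*(P[:,:2]-[480,-119]).T)>105)&(P[:,2]>30)&(P[:,2]<120)&(np.hypot(*(P[:,:2]-[521,-274]).T)<38)
    A=np.c_[P[k][:,:2]-[521,-274],np.ones(k.sum())]; f=np.linalg.lstsq(A,P[k][:,2],rcond=None)[0]; print(n,k.sum(),"slopes x,y, floor z",f.round(3))
E
```

```text
time_s: 20.65
eef_pos: [480.3, -118.6, 112.4]
eef_rot: [-1.918, -2.487, 0.0]
ft_force: [-0.3, 0.6, -3.8]
gripper_width: 13.4
grip_force: 58.6
[ 0.07063181  0.02187129 -0.01339754]
scene 571 slopes x,y, floor z [3.0000e-03 1.0000e-03 6.2667e+01]
top 742 slopes x,y, floor z [2.0000e-03 4.0000e-03 6.3841e+01]
```

```bash
python3 -m pendant '{"slide":[[0.05,0,0],[0.12,0.01,0],[0.2,0.02,0],[0.26,0.03,0],[0.28,0.03,0],[0.28,0.03,0],[0.28,0.03,0],[0.26,0.03,0],[0.2,0.02,0],[0.12,0.02,0]],"spin":[0,0,0,0,0,0,0,0,0,0],"grip":[1,1,1,1,1,1,1,1,1,1]}'; python3 -m pendant '{"slide":[[0,0,0],[0,0,0],[0,0,0],[0,0,0],[0,0,0],[0,0,0],[0,0,0],[0,0,0],[0,0,0],[0,0,0]],"spin":[0,-0.2,-0.4,-0.6,-0.7,-0.7,-0.7,-0.7,-0.7,-0.7],"grip":[1,1,1,1,1,1,1,1,1,1]}';python3 -m pendant '{"slide":[[0,0,0],[0,0,0],[0,0,0],[0,0,0],[0,0,0],[0,0,0],[0,0,0],[0,0,0],[0,0,0],[0,0,0]],"spin":[-0.7,-0.7,-0.7,-0.7,-0.7,-0.7,-0.6,-0.5,-0.25,0],"grip":[1,1,1,1,1,1,1,1,1,1]}'; python3 - <<'E'
from rig import telemetry, viewer
from h import *
from scipy.spatial.transform import Rotation as Ro
s=telemetry.read_state();M=Ro.from_rotvec(s["eef_rot"]).as_matrix()
for n in ("scene","top"):
    c=viewer.camera_info(n);p,d=viewer.get_image(n)
    h=cv2.cvtColor(p,cv2.COLOR_RGB2HSV); m=cv2.inRange(h,np.array((20,120,40)),np.array((33,255,255)))
    R=c["R"];o=-R.T@c["t"]; vv,uu=np.where((m>0)&(d>0))
    P=(np.linalg.inv(c["K"])@np.c_[uu,vv,np.ones(len(uu))].T*d[vv,uu]).T@R+o
    k=(P[:,0]>565)&(P[:,0]<680)&(P[:,2]>40)&(P[:,2]<100)&(P[:,1]>10)&(P[:,1]<160)
    r=cv2.minAreaRect(P[k][:,:2].astype(np.float32)); print(n,k.sum(),np.round(r[0],1),np.round(r[1],1),round(r[2],1),np.percentile(P[k][:,2],[1,50,99]).round(1))
    # hanging bottle: pixels above z=140 near the blue band
    vv,uu=np.where(d>0);P=(np.linalg.inv(c["K"])@np.c_[uu,vv,np.ones(len(uu))].T*d[vv,uu]).T@R+o
    k=(np.hypot(*(P[:,:2]-[659,85]).T)<45)&(P[:,2]>125); Q=P[k];
    for a,b in((125,180),(180,215),(290,330)):
        q=Q[(Q[:,2]>a)&(Q[:,2]<b)]; print(a,b,len(q),q.min(0).round(0) if len(q) else "",q.max(0).round(0) if len(q) else "")
print(s["eef_pos"],np.arctan2(M[1,0],M[0,0]))
e=-M[:2,0]; print("tray x dir",e,"pan by kinematics",s["eef_pos"][:2]+e*160, "tool move", (M.T@np.r_[np.array([659,85.2])-s["eef_pos"][:2]-e*160,132-s["eef_pos"][2]]).round(1))
E
```

```text
time_s: 21.58
eef_pos: [447.9, 88.0, 112.3]
eef_rot: [-1.914, -2.488, 0.0]
ft_force: [-0.4, 0.1, -3.4]
gripper_width: 13.3
grip_force: 58.5
time_s: 22.42
eef_pos: [449.7, 84.2, 112.6]
eef_rot: [-1.02, -2.971, 0.001]
ft_force: [-0.0, -0.1, -2.9]
gripper_width: 13.4
grip_force: 58.6
time_s: 23.25
eef_pos: [449.6, 84.3, 112.6]
eef_rot: [0.001, -3.141, 0.001]
ft_force: [0.6, 0.1, -3.1]
gripper_width: 13.2
grip_force: 58.6
scene 1165 [615.5  86.2] [100.8  84.6] 89.5 [59.7 63.6 78.5]
125 180 393 [630.  63. 132.] [684. 116. 180.]
180 215 413 [631.  64. 180.] [680. 113. 215.]
290 330 259 [644.  80. 290.] [669.  96. 319.]
top 1346 [611.7  82.5] [91.5 99. ] 0.3 [59.5 64.9 81.3]
125 180 71 [630.  57. 135.] [683. 110. 180.]
180 215 161 [633.  60. 180.] [682. 109. 204.]
290 330 101 [646.  77. 295.] [669.  90. 323.]
[449.60913137  84.25828292 112.60080613] -3.141089803060342
tray x dir [9.99999703e-01 5.02850423e-04] pan by kinematics [609.60908391  84.33873899] tool move [-49.4   0.8 -19.4]
```

```bash
python3 -m pendant '{"slide":[[-0.04,0,0],[-0.08,0.01,0],[-0.1,0,0],[-0.1,0,0],[-0.08,0,0],[-0.05,0,-0.03],[-0.03,0,-0.06],[0,0,-0.05],[0,0,-0.03],[0,0,-0.01]],"spin":[0,0,0,0,0,0,0,0,0,0],"grip":[1,1,1,1,1,1,1,1,1,1]}'; python3 -m pendant '{"slide":[[0,0,0],[0,0,0],[0,0,0],[0,0,0],[0,0,0],[0,0,0],[0,0,0],[0,0,0],[0,0,0],[0,0,0]],"spin":[0,0,0,0,0,0,0,0,0,0],"grip":[1,1,1,1,1,1,1,1,1,1]}'; python3 - <<'E'
from rig import telemetry, viewer
from h import *
s=telemetry.read_state();im=[]
for n in ("scene","top"):
    c=viewer.camera_info(n);p,d=viewer.get_image(n);im.append(p)
    h=cv2.cvtColor(p,cv2.COLOR_RGB2HSV); m=cv2.inRange(h,np.array((20,120,40)),np.array((33,255,255)))
    R=c["R"];o=-R.T@c["t"]; vv,uu=np.where((m>0)&(d>0))
    P=(np.linalg.inv(c["K"])@np.c_[uu,vv,np.ones(len(uu))].T*d[vv,uu]).T@R+o
    k=(P[:,0]>600)&(P[:,2]>60)&(P[:,2]<120)&(P[:,1]>10)&(P[:,1]<160)
    r=cv2.minAreaRect(P[k][:,:2].astype(np.float32)); print(n,k.sum(),np.round(r[0],1),np.round(r[1],1),round(r[2],1),np.percentile(P[k][:,2],[1,50,99]).round(1))
    j=k&(np.hypot(*(P[:,:2]-[658,85]).T)<45)&(P[:,2]<90); A=np.c_[P[j][:,:2]-[658,85],np.ones(j.sum())]; print("slope",np.linalg.lstsq(A,P[j][:,2],rcond=None)[0].round(3))
    vv,uu=np.where(d>0);P=(np.linalg.inv(c["K"])@np.c_[uu,vv,np.ones(len(uu))].T*d[vv,uu]).T@R+o
    k=(np.hypot(*(P[:,:2]-[659,85]).T)<45)&(P[:,2]>115)&(P[:,2]<180); print("bottle",P[k].min(0).round(0),P[k].max(0).round(0))
print(s["eef_pos"],s["joint_velocities"].round(3) if hasattr(s["joint_velocities"],"round") else "")
B=im[0][130:370,240:560]
cv2.imwrite("pics/v6.png",np.hstack([cv2.resize(B,(480,360),interpolation=cv2.INTER_CUBIC),cv2.resize(im[1],(320,240))] if 0 else [cv2.resize(B,(400,300),interpolation=cv2.INTER_CUBIC),cv2.resize(im[1],(400,300))])[:,:,::-1])
E
```

```text
time_s: 24.18
eef_pos: [498.1, 86.1, 131.8]
eef_rot: [-0.001, 3.14, -0.0]
ft_force: [0.4, -0.4, -2.1]
gripper_width: 13.5
grip_force: 58.5
time_s: 25.02
eef_pos: [497.8, 86.1, 130.8]
eef_rot: [0.001, -3.142, -0.0]
ft_force: [-0.4, -0.3, -2.6]
gripper_width: 13.1
grip_force: 58.5
scene 1864 [653.2  87.1] [101.4 106.4] 89.6 [78.  82.  97.3]
slope [-3.0000e-03 -9.0000e-03  8.1353e+01]
bottle [630.  64. 130.] [683. 115. 180.]
top 1041 [653.9  84.2] [107.6  97.9] 0.4 [ 77.9  83.8 100.2]
slope [ 0.0000e+00 -3.0000e-03  8.2837e+01]
bottle [630.  57. 133.] [683. 110. 180.]
[497.78375064  86.05397745 130.76715611] [ 0.    -0.001  0.001 -0.001  0.002 -0.001]
```

View pics/v6.png

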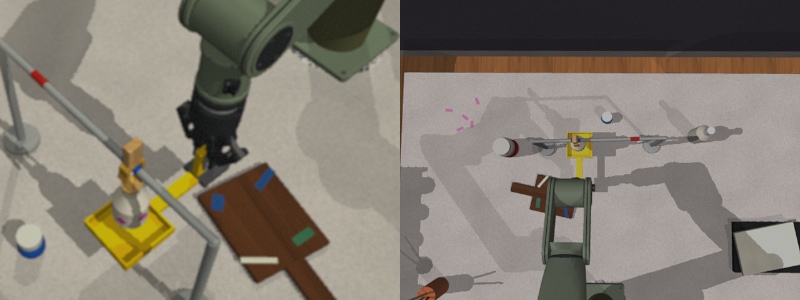

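The tray is level, with its rim at about 97 mm and the bottle's underside at about 132 mm. Its pan is centred under the bottle, and nothing is touching.

```bash
python3 -c "
from rig import job; print(job.close_job())"
```

```text
the job is handed in; nothing more can be done
None
```

The bottle hangs by itself at the blue band after being hooked on at red and slid along the rail. The arm is holding the drip tray level, with the pan centred about 35 mm below the bottle and touching nothing; the job was handed in at about 25 s.

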